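# Put the condiment tray in order

## Robot

A 7-joint arm with a two-finger parallel gripper is mounted at the origin on a cart in front of the work surface, level with it; the furniture and walls round the work are solid. World frame = base frame: x ahead of the robot, y to its left, z up, the work surface at z = 0. Lengths are in m, angles in rad, forces in N, time in s.
With the tool pointing down it reaches from about 0.4 to 0.875 m from the base axis. Payload 6.5 kg.
Tool frame: the origin (TCP) lies midway between the tips of the shut fingers; the grasp point (between the pads) lies 19 mm behind it; z points along the fingers, y is the line along which they close (so a half turn about z gives the same grasp; the last joint's range is limited). The gripper opens to 85 mm and grips with 20 to 120 N. Pads are 22 mm wide; open, the fingers measure 114 mm over their backs; the gripper's body (76 mm by 85 mm) begins 54 mm behind the grasp point. The pads swing forward as they close: fully open they stand 13 mm farther back than shut.
Start: joints at [-1.246, 0.536, -0.004, 1.538, 0.003, 1.067, -0.071], TCP at [0.248, 0.601, 0.2] pointing down, gripper open.
Joint ranges: [-2.7, 2.7], [-0.37, 2.16], [-1.27, 1.26], [0.24, 2.4], [-1.31, 4.45], [0.19, 1.91], [-2.76, 2.76]. Speed limits (rad/s): [2.39, 2.39, 3.14, 3.14, 3.14, 3.14, 3.14].

## Interface

Orientations are given as a unit quaternion [x, y, z, w].
In Python, from rig import manip gives the robot as it stands.
- The arm moves only by the shell command python3 -m crank 'ROWS'. ROWS is JSON, a list that holds one entry, the list of rows, each a list of 5 numbers: the opening in per cent of the stroke, from 0 (shut) to 100 (fully open), then the shift along the tool's x, y, z in cm, then the turn about the tool's z in rad. A call has 1 to 20 rows; each row shifts and turns the commanded pose from where the row before left it, along the tool's axes as they then stand; what a row does not reach is not made up. A row lasts 1/12 s, in which the tool goes at most 41.7 mm and 7.16 degrees, less where a joint would pass 70% of its speed; a pose out of reach is approached as far as the arm can. A call is refused whole if a number of a shift passes 4.17 or a number of a turn 0.125, either way. A call with a gripper value outside its range is refused whole. The fingers move at their own pace and stop on an object; the grip force is fixed at half the most. Time passes only in rows, so rows that do not move let the fingers close. It gives the time, the measured TCP pose, the force, the opening and the grip force at its end, in the units of the state.
- manip.observe(): the state, without advancing time (a new reading comes with each control period).
- manip.get_image(name): name is "side" or "top" or "wrist"; returns a dict with "image" (420x560x3 uint8, blue, green, red), "depth" (420x560 float32, m along the optical axis (not along the pixel's ray), 0 where there is no reading), "camera_matrix" (3x3 intrinsics, pixels), "extrinsics" (4x4, takes a point from world to camera coordinates). Camera axes: x right, y up, looking along -z (the intrinsics and any distortion apply to the point x, -y, -z); pixel columns grow to the right and rows downward; lengths in m; the calibration is good to about 2 mm. A picture is of the moment at which its call begins.
- manip.sign_off(): hands the job in; it is judged then, once.
Trained networks look in a picture, given as the dict that the camera call returned (one of the last four; its "shot" number tells which), for a name from the list of things; names that differ only in an ending like _2 or _b are one class to them, and where a whole thing is asked for, a point or a joint stands for the part that bears it (a point fixed in the world has none). Each returns a list of dicts, best first, with "p" (0 to 1); they miss things now and then, are a little off and sometimes report something else, mostly with a low value. They report only what shows in the picture. A call takes as long as a camera call. They do not tell look-alikes from the thing itself.
- manip.silhouettes(picture, target): "pixels" (420x560 bool, what is visible of it).
- manip.pinpoint(picture, target): "position" ([x, y, z] in m, in world coordinates, good to about 4 mm: a listed point, or the origin of a listed thing).
The state is a dict: "time_s": time; "joint_positions": joint angles; "joint_velocities": joint speeds; "joint_torque": joint torques, N m; "eef_pos": TCP position; "ee_rot": TCP orientation; "force": force on the tool from outside, world axes, zero at the start; "torque": the same for the moment, N m; "finger_gap": finger opening in m; "grasp_force": force on a finger pad.
Only numpy, scipy, OpenCV 4.12 (cv2) and the standard library are available. Lean on these libraries where they do the work, as an engineer would, in place of code of your own. Each camera call takes 0.05 s, during which the arm holds its last target. There are 200 camera calls.

## Task

Put the condiment tray in order: slide the tubs about through the empty bays until every short tub is in the front row, nearest you, and every tall one is in the back row behind them. Their lids are only resting on, so don't lift or tip a tub or pull its lid off on the way; leave every lid pressed down until it is fully home, and don't disturb the jars, the pot and the pepper mill round about.

Things in the scene. Friction and masses are not known exactly. Their poses are not given: they have to be found in the camera images.
- tray: fixed dark wooden tray, 162 x 308 x 22 mm, wire handles at its short ends. Origin under its centre on the worktop; x from front row (nearest the robot) to back row, y left along the rows. Floor 6 mm, walls 8 mm thick. Inside 146 x 292 mm without dividers: two rows of four bays, centres at x = -36.5 (front) and +36.5 mm (back), y = -109.5, -36.5, 36.5, 109.5 mm
- tall_a: tall white ceramic tub, 70 x 70 mm, corners rounded, body 52 mm high, 0.43 kg; slides easily. Origin under its centre, z up. Wooden lid 67 mm square, 6 mm thick, with an upright round knob of 16 mm diameter in its middle, 28 mm high: its top is 86 mm above the origin, plus the height the lid stands up. Only 3 mm between tubs, so move it by the knob.
- tall_a_lid (a joint): height in m of this tub's lid above its home position: 0 = fully home on the rim; 0.003 to 0.006 at the start; off at 0.02. It slides straight up and down with about 3 N of friction and stays where it is left; press the knob with 6 to 15 N
- tall_b: tall white ceramic tub, 70 x 70 mm, corners rounded, body 52 mm high, 0.43 kg; slides easily. Origin under its centre, z up. Wooden lid 67 mm square, 6 mm thick, with an upright round knob of 16 mm diameter in its middle, 28 mm high: its top is 86 mm above the origin, plus the height the lid stands up. Only 3 mm between tubs, so move it by the knob.
- tall_b_lid (a joint): height in m of this tub's lid above its home position: 0 = fully home on the rim; 0.003 to 0.006 at the start; off at 0.02. It slides straight up and down with about 3 N of friction and stays where it is left; press the knob with 6 to 15 N
- tall_c: tall white ceramic tub, 70 x 70 mm, corners rounded, body 52 mm high, 0.43 kg; slides easily. Origin under its centre, z up. Wooden lid 67 mm square, 6 mm thick, with an upright round knob of 16 mm diameter in its middle, 28 mm high: its top is 86 mm above the origin, plus the height the lid stands up. Only 3 mm between tubs, so move it by the knob. May be absent.
- tall_c_lid (a joint): height in m of this tub's lid above its home position: 0 = fully home on the rim; 0.003 to 0.006 at the start; off at 0.02. It slides straight up and down with about 3 N of friction and stays where it is left; press the knob with 6 to 15 N
- tall_d: tall white ceramic tub, 70 x 70 mm, corners rounded, body 52 mm high, 0.43 kg; slides easily. Origin under its centre, z up. Wooden lid 67 mm square, 6 mm thick, with an upright round knob of 16 mm diameter in its middle, 28 mm high: its top is 86 mm above the origin, plus the height the lid stands up. Only 3 mm between tubs, so move it by the knob. May be absent.
- tall_d_lid (a joint): height in m of this tub's lid above its home position: 0 = fully home on the rim; 0.003 to 0.006 at the start; off at 0.02. It slides straight up and down with about 3 N of friction and stays where it is left; press the knob with 6 to 15 N
- short_a: short white ceramic tub, 70 x 70 mm, corners rounded, body 38 mm high, 0.43 kg; slides easily. Origin under its centre, z up. Wooden lid 67 mm square, 6 mm thick, with an upright round knob of 16 mm diameter in its middle, 28 mm high: its top is 72 mm above the origin, plus the height the lid stands up. Only 3 mm between tubs, so move it by the knob. May be absent.
- short_a_lid (a joint): height in m of this tub's lid above its home position: 0 = fully home on the rim; 0.003 to 0.006 at the start; off at 0.02. It slides straight up and down with about 3 N of friction and stays where it is left; press the knob with 6 to 15 N
- short_b: short white ceramic tub, 70 x 70 mm, corners rounded, body 38 mm high, 0.43 kg; slides easily. Origin under its centre, z up. Wooden lid 67 mm square, 6 mm thick, with an upright round knob of 16 mm diameter in its middle, 28 mm high: its top is 72 mm above the origin, plus the height the lid stands up. Only 3 mm between tubs, so move it by the knob. May be absent.
- short_b_lid (a joint): height in m of this tub's lid above its home position: 0 = fully home on the rim; 0.003 to 0.006 at the start; off at 0.02. It slides straight up and down with about 3 N of friction and stays where it is left; press the knob with 6 to 15 N
- short_c: short white ceramic tub, 70 x 70 mm, corners rounded, body 38 mm high, 0.43 kg; slides easily. Origin under its centre, z up. Wooden lid 67 mm square, 6 mm thick, with an upright round knob of 16 mm diameter in its middle, 28 mm high: its top is 72 mm above the origin, plus the height the lid stands up. Only 3 mm between tubs, so move it by the knob.
- short_c_lid (a joint): height in m of this tub's lid above its home position: 0 = fully home on the rim; 0.003 to 0.006 at the start; off at 0.02. It slides straight up and down with about 3 N of friction and stays where it is left; press the knob with 6 to 15 N
- short_d: short white ceramic tub, 70 x 70 mm, corners rounded, body 38 mm high, 0.43 kg; slides easily. Origin under its centre, z up. Wooden lid 67 mm square, 6 mm thick, with an upright round knob of 16 mm diameter in its middle, 28 mm high: its top is 72 mm above the origin, plus the height the lid stands up. Only 3 mm between tubs, so move it by the knob.
- short_d_lid (a joint): height in m of this tub's lid above its home position: 0 = fully home on the rim; 0.003 to 0.006 at the start; off at 0.02. It slides straight up and down with about 3 N of friction and stays where it is left; press the knob with 6 to 15 N
- pepper_mill: bystander: pepper mill on the worktop to the right of the tray, 142 mm high, 0.19 kg, 52 mm across the foot, origin under its centre
- honey_jar: bystander: white-lidded jar, 58 x 62 x 99 mm, origin under its centre
- jam_jar: bystander: jar with yellow lid, 71 x 71 x 110 mm, origin under its centre
- mustard_pot: bystander: small lidded white pot with a blue band, 53 x 61 x 94 mm, origin under its centre
Things that resemble listed ones, but are neither listed nor needed, are in the scene too. What is shaped like the short_a but purple is not meant.

How it is judged:
At the end, for the whole second after the job is handed in: Every tall tub present stands in the back row and every short one in the front row (centre at least 28 mm behind or in front of the tray's middle line), flat on the tray floor; every lid is within 1.5 mm of fully home; the tubs are at rest (x of each of tall_a, tall_b, tall_c, tall_d in the frame of tray above 0.028 m and z of each of tall_a, tall_b, tall_c, tall_d, short_a, short_b, short_c, short_d in the frame of tray below 0.01 m and angle between each of tall_a, tall_b, tall_c, tall_d, short_a, short_b, short_c, short_d's own z axis and vertical below 0.06 rad and value of joint each of tall_a_lid, tall_b_lid, tall_c_lid, tall_d_lid, short_a_lid, short_b_lid, short_c_lid, short_d_lid below 0.0015 m and x of each of short_a, short_b, short_c, short_d in the frame of tray below -0.028 m and linear speed of each of tall_a, tall_b, tall_c, tall_d, short_a, short_b, short_c, short_d below 0.02 m/s); the robot touches nothing.
It fails at once if a tub is lifted off the tray floor by more than 15 mm (z of any of tall_a, tall_b, tall_c, tall_d, short_a, short_b, short_c, short_d in the frame of tray above 0.021 m).
It fails at once if a tub is tipped by more than about 20 degrees (angle between any of tall_a, tall_b, tall_c, tall_d, short_a, short_b, short_c, short_d's own z axis and vertical above 0.35 rad).
It fails at once if a lid is pulled off its tub (raised more than 20 mm) (value of joint any of tall_a_lid, tall_b_lid, tall_c_lid, tall_d_lid, short_a_lid, short_b_lid, short_c_lid, short_d_lid above 0.02 m).
It fails at once if the honey jar, jam jar, mustard pot or pepper mill is knocked over or pushed more than 40 mm (distance of any of honey_jar, jam_jar, mustard_pot, pepper_mill from where it was at the start of the episode above 0.04 m or angle between any of honey_jar, jam_jar, mustard_pot, pepper_mill's own z axis and vertical above 0.5 rad).
Of short_a, short_b, tall_c, tall_d only 1 to 2 are there at a start; the rules pass over those that are not, and their reading is None.
At some moment in a run one of tall_a, tall_b, short_c, short_d may be knocked a few centimetres aside while the robot is not near it.
Once in a run the grip may slacken for a moment while it holds something.
It also fails if it takes over 210 s, if anything falls off the work surface, if the arm or the gripper's body presses on something with over 40 N, if the wrist force passes 120 N, or if a joint passes its speed limit or range.

## Working session

There is one attempt and no reset: what is moved stays moved. The work goes in short steps, Python scripts to look and compute and a shell command to move; the robot and the scene stay as the last step left them, time stands still between calls to the robot, and variables do not carry over. Pictures are saved under pics/ and viewed, at most 14 in all, crops included, and the job is handed in when it is done.

```bash
mkdir -p pics
cat > h.py <<'E'
import numpy as np, cv2
from rig import manip
def cloud(d):
    K=np.array(d["camera_matrix"]);E=np.array(d["extrinsics"]);z=d["depth"]
    v,u=np.mgrid[0:z.shape[0],0:z.shape[1]]
    P=np.stack([(u-K[0,2])/K[0,0]*z,-(v-K[1,2])/K[1,1]*z,-z],-1)
    W=(P-E[:3,3])@E[:3,:3]
    W[z<=0]=np.nan
    return W
E
python3 - <<'E'
from h import *
s=manip.observe();print({k:np.round(v,3).tolist() for k,v in s.items()})
for n in("top","side"):
    d=manip.get_image(n);cv2.imwrite(f"pics/{n}0.png",d["image"]);np.save(f"{n}0.npy",cloud(d))
    if 'distortion' in d: print(d.keys())
    for t in("tray","tall_a","short_c","pepper_mill","honey_jar","jam_jar","mustard_pot"):
        print(n,t,[(np.round(r["position"],3).tolist(),round(r["p"],2)) for r in manip.pinpoint(d,t)])
E
```

```text
{'time_s': 0.0, 'joint_positions': [-1.246, 0.537, -0.004, 1.539, 0.003, 1.067, -0.071], 'joint_velocities': [-0.0, 0.0, -0.0, -0.002, -0.002, -0.0, -0.001], 'joint_torque': [-0.0, -58.34, 1.049, -25.91, 0.012, 0.01, 0.0], 'eef_pos': [0.247, 0.6, 0.199], 'ee_rot': [0.194, 0.981, -0.001, -0.0], 'force': [-0.077, -0.109, -0.357], 'torque': [-0.002, 0.023, 0.02], 'grasp_force': 0.0, 'finger_gap': 0.085}
top tray [([0.49, 0.023, -0.0], 0.67)]
top tall_a [([0.454, -0.088, 0.008], 0.9), ([0.462, 0.129, 0.002], 0.81), ([0.529, -0.017, 0.008], 0.69)]
top short_c [([0.394, -0.217, -0.002], 0.92), ([0.522, -0.09, 0.008], 0.9), ([0.458, 0.056, 0.004], 0.83), ([0.534, 0.125, 0.006], 0.61)]
top pepper_mill [([0.508, -0.292, 0.0], 0.55), ([0.523, -0.089, 0.004], 0.39)]
top honey_jar [([0.663, -0.4, 0.002], 0.71)]
top jam_jar [([0.668, -0.278, 0.0], 0.64), ([0.454, -0.086, 0.003], 0.44), ([0.49, 0.022, 0.002], 0.22)]
top mustard_pot [([0.671, 0.26, 0.002], 0.63)]
side tray []
side tall_a [([0.523, -0.016, 0.006], 0.93), ([0.458, -0.088, 0.008], 0.9), ([0.456, 0.136, 0.001], 0.81)]
side short_c [([0.527, -0.091, 0.008], 0.84), ([0.534, 0.124, 0.008], 0.75), ([0.458, 0.064, 0.005], 0.7)]
side pepper_mill [([0.503, -0.297, 0.001], 0.69)]
side honey_jar [([0.532, 0.13, 0.007], 0.3)]
side jam_jar [([0.668, -0.279, 0.001], 0.58)]
side mustard_pot [([0.668, 0.259, -0.001], 0.73), ([0.503, -0.299, 0.001], 0.46)]
```

View pics/top0.png

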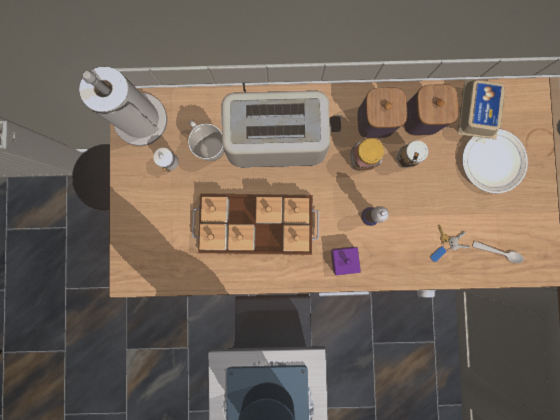

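Run:
```python
import numpy as np
from scipy.ndimage import label
W=np.load("top0.npy").reshape(-1,3)
im=np.load("top0.npy")
# knob tops: per grid tray pts, xy
import cv2
for z0,z1 in((.066,.09),(.09,.105)):
    m=(im[...,2]>z0)&(im[...,2]<z1)&(im[...,0]>.38)&(im[...,0]<.6)&(abs(im[...,1]-.02)<.2)
    l,n=label(m)
    for i in range(1,n+1):
        p=im[l==i]
        if len(p)>8: 
            v,u=np.argwhere(l==i).mean(0); print(z0,len(p),np.round(u),np.round(v),np.round(p.mean(0),4),np.round(np.median(p[:,2]),4),np.round(p.max(0),3))
```

```text
0.066 594 268.0 209.0 [ 0.5278 -0.0153  0.0696] 0.0695 [0.56  0.018 0.09 ]
0.066 34 212.0 208.0 [0.5336 0.1298 0.081 ] 0.0823 [0.541 0.137 0.087]
0.066 30 296.0 209.0 [ 0.5241 -0.0875  0.0831] 0.0837 [ 0.53  -0.081  0.087]
0.066 571 212.0 237.0 [0.4601 0.1339 0.069 ] 0.0687 [0.493 0.167 0.085]
0.066 614 296.0 238.0 [ 0.4518 -0.0845  0.0701] 0.07 [ 0.485 -0.051  0.076]
0.066 32 240.0 236.0 [0.4584 0.0603 0.0808] 0.0813 [0.465 0.067 0.085]
0.09 27 268.0 208.0 [ 0.5274 -0.0153  0.0962] 0.0961 [ 0.534 -0.01   0.101]
0.09 32 210.0 236.0 [0.4609 0.1329 0.0955] 0.096 [0.467 0.141 0.099]
0.09 32 296.0 238.0 [ 0.4521 -0.0851  0.0977] 0.0975 [ 0.459 -0.079  0.103]
```

The top view shows the tray at about (197–313, 195–253): back row from the left is short (212,208), empty, tall (268,208), short (296,209). The front row is tall (210,236), short (240,236), empty, tall (296,238). The purple tub at (346,260), outside the tray, is the look-alike and stays put. Next I fit the tray and plan the slides.

Run:
```python
import numpy as np, heapq
k=np.array([[.5274,-.0153],[.5336,.1298],[.5241,-.0875],[.4609,.1329],[.4521,-.0851],[.4584,.0603]])
b=np.array([[36.5,-36.5],[36.5,109.5],[36.5,-109.5],[-36.5,109.5],[-36.5,-109.5],[-36.5,36.5]])/1e3
bc=b-b.mean(0);kc=k-k.mean(0)
th=np.arctan2((bc[:,0]*kc[:,1]-bc[:,1]*kc[:,0]).sum(),(bc*kc).sum())
R=np.array([[np.cos(th),-np.sin(th)],[np.sin(th),np.cos(th)]]);t=k.mean(0)-R@b.mean(0)
print("tray",t,th);print(np.round((((k-t)@R)-b)*1e3,1))
s0="S.TSTS.T"  # B0..B3 F0..F3
def nb(i):
    r=[]
    if i%4>0:r.append(i-1)
    if i%4<3:r.append(i+1)
    return r+[(i+4)%8]
def succ(s):
    for i,c in enumerate(s):
        if c=='.':continue
        st=[(i,[i])];seen={i}
        while st:
            j,p=st.pop(0)
            for n in nb(j):
                if s[n]=='.' and n not in seen:
                    seen.add(n);q=p+[n];l=list(s);l[n]=c;l[i]='.';yield ''.join(l),q;st.append((n,q))
h=[(0,s0,[])];D=set()
while h:
    c,s,p=heapq.heappop(h)
    if s in D:continue
    D.add(s)
    if 'S' not in s[:4] and 'T' not in s[4:]:
        print(c)
        a=s0
        for q in p:
            print(q)
        print(s);break
    for n,q in succ(s):
        heapq.heappush(h,(c+1+.2*(len(q)-1),n,p+[q]))
```

```text
tray [0.49275    0.02251667] -0.04197633134814981
[[-0.3  0.2]
 [-0.2 -0.6]
 [-0.6  0.9]
 [ 0.  -0.6]
 [ 0.4  0.3]
 [ 0.6 -0.2]]
8.600000000000001
[7, 6]
[3, 7]
[2, 3]
[6, 2]
[5, 6]
[4, 5, 1]
[0, 4]
.TTTS.SS
```

```bash
python3 -m crank '[[[40,0,0,0,-0.115],[40,0,0,0,-0.115],[40,0,0,0,-0.115],[40,0,0,0,0]]]'
```

```text
time_s: 1.13
eef_pos: [0.2477, 0.6009, 0.2002]
ee_rot: [0.021, 1.0, 0.0, -0.0]
force: [-0.5, 0.5, -0.6]
finger_gap: 0.0391
grasp_force: 0.0
```

```bash
cat > go.py <<'E'
import sys; from h import *
# python3 go.py x_mm y_mm z_mm (tray xy, world z): shift in tool axes, cm
def tray(p,th=-.042,t=(.4928,.0225)):
    R=np.array([[np.cos(th),-np.sin(th)],[np.sin(th),np.cos(th)]]);return (np.asarray(p)[...,:2]-t)@R
if __name__=="__main__":
    s=manip.observe();e=tray(s["eef_pos"])*1e3;z=s["eef_pos"][2]*1e3
    x,y,Z=map(float,sys.argv[1:4]);q=s["ee_rot"]
    print("tool shift cm",np.round([-(x-e[0])/10,(y-e[1])/10,-(Z-z)/10],2),"tray mm",e.round(1),"yaw",round(-2*np.arcsin(q[0]*np.sign(q[1])),3))
E
python3 go.py -36.5 -109.5 150
```

```text
tool shift cm [-23.27 -67.71   5.02] tray mm [-269.2  567.6] yaw -0.042
```

```bash
python3 -m crank '[[[40,-1.3,-3.7,0.25,0],[40,-1.3,-3.7,0.25,0],[40,-1.3,-3.7,0.25,0],[40,-1.3,-3.7,0.25,0],[40,-1.3,-3.7,0.25,0],[40,-1.3,-3.7,0.25,0],[40,-1.3,-3.7,0.25,0],[40,-1.3,-3.7,0.25,0],[40,-1.3,-3.7,0.25,0],[40,-1.3,-3.7,0.25,0],[40,-1.3,-3.7,0.25,0],[40,-1.3,-3.7,0.25,0],[40,-1.3,-3.7,0.25,0],[40,-1.3,-3.7,0.25,0],[40,-1.3,-3.7,0.25,0],[40,-1.3,-3.7,0.25,0],[40,-1.3,-3.7,0.25,0],[40,-1.2,-3.7,0.25,0],[40,0,-1.1,0,0],[40,0,0,0,0]]]'; python3 go.py -36.5 -109.5 72
python3 - <<'E'
from h import *
d=manip.get_image("wrist");cv2.imwrite("pics/w1.png",d["image"])
E
```

```text
time_s: 2.8
eef_pos: [0.4495, -0.09, 0.1554]
ee_rot: [0.028, 1.0, -0.001, 0.0]
force: [0.3, -0.4, -0.3]
finger_gap: 0.0343
grasp_force: 0.0
tool shift cm [-0.2   0.47  8.34] tray mm [ -38.5 -114.2] yaw -0.056
```

View pics/w1.png

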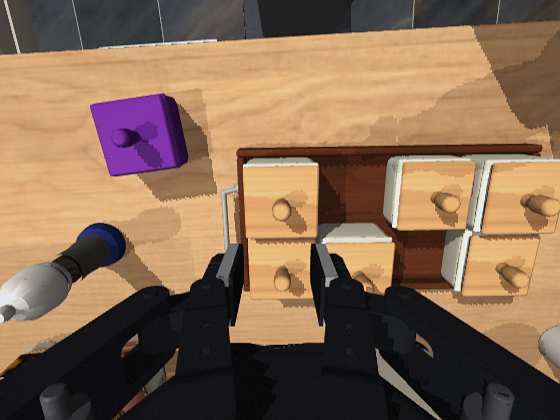

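The wrist view shows the same layout as planned: the tall front-right knob is at (282,210) and the purple look-alike at (140,135). Next I descend on that front-right tub.

```bash
python3 -m crank '[[[40,-0.2,0.5,1,0],[40,0,0,2.5,0],[40,0,0,2.5,0],[40,0,0,1.5,0],[40,0,0,0.8,0],[40,0,0,0,0]]]';python3 go.py -36.5 -109.5 72;  python3 -m crank '[[[0,0,0,0,0],[0,0,0,0,0],[0,0,0,0,0],[0,0,0,0,0],[0,0,0,0,0]]]';python3 go.py -36.5 -109.5 72
```

```text
time_s: 3.35
eef_pos: [0.4503, -0.0791, 0.0705]
ee_rot: [0.022, 1.0, 0.0, -0.002]
force: [-0.6, 0.7, -0.3]
finger_gap: 0.0344
grasp_force: 0.0
tool shift cm [-0.17 -0.63 -0.15] tray mm [ -38.2 -103.2] yaw -0.044
time_s: 3.77
eef_pos: [0.4521, -0.0811, 0.0728]
ee_rot: [0.023, 1.0, 0.0, 0.001]
force: [0.4, -0.0, 0.8]
finger_gap: 0.0001
grasp_force: 0.0
tool shift cm [ 0.02 -0.43  0.08] tray mm [ -36.3 -105.2] yaw -0.046
```

```bash
cat > look.py <<'E'
from h import *; from go import tray; from scipy.ndimage import label
import sys
def look(view="top"):
    d=manip.get_image(view);im=cloud(d);cv2.imwrite("pics/last.png",d["image"])
    t=tray(im[...,:2].reshape(-1,2)).reshape(im.shape[:2]+(2,))
    inside=(abs(t[...,0])<.075)&(abs(t[...,1])<.148)
    for nm,z0,z1 in(("short",.0735,.0905),("tall",.0905,.106)):
        m=inside&(im[...,2]>z0)&(im[...,2]<z1);l,n=label(m)
        for i in range(1,n+1):
            if (l==i).sum()>8:print(nm,(l==i).sum(),(t[l==i].mean(0)*1e3).round(1),(np.percentile(im[l==i][:,2],80)*1e3).round(1))
    return d
if __name__=="__main__": look(sys.argv[1] if len(sys.argv)>1 else "top")
E
python3 look.py top; python3 look.py side
python3 - <<'E'
from h import *
a=cv2.imread("pics/last.png"); d=manip.get_image("wrist");cv2.imwrite("pics/c2.png",np.hstack([cv2.resize(a,(400,300)),cv2.resize(d["image"],(400,300))]))
E
```

```text
short 32 [ 36.3 109.1] 85.1
short 29 [  36.  -108.6] 85.8
short 31 [-36.1  36.4] 83.2
tall 29 [ 36.2 -36.3] 98.0
tall 30 [-36.6 109.4] 97.7
short 14 [-33.7 104. ] 85.2
short 20 [ 34.8 104. ] 81.2
short 10 [-34.2  31.3] 79.0
short 34 [ 35.3 -42.9] 87.6
short 34 [ -37.1 -116.2] 87.3
short 32 [  35.8 -115.6] 82.5
tall 22 [ 35.4 -42.2] 96.1
tall 12 [ -38.7 -111.7] 105.4
tall 24 [ -37.5 -113.1] 95.6
```

View pics/c2.png

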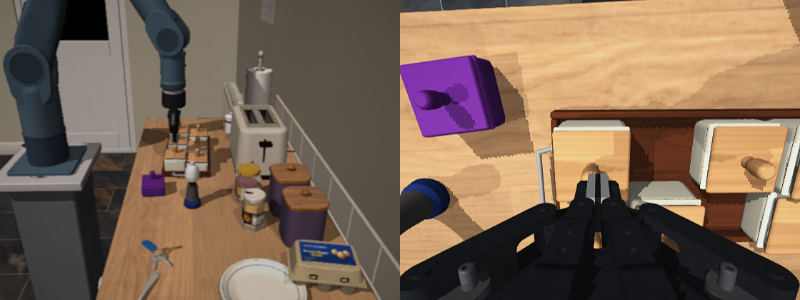

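```bash
python3 - <<'E'
from h import *; from go import tray
d=manip.get_image("wrist");im=cloud(d);t=tray(im)*1e3;z=im[...,2]*1e3
# wrist full-res: crop near fingers
for v in range(225,275,6):
    print(v,[(u,*t[v,u].round(0).astype(int).tolist(),int(z[v,u])) for u in range(255,296,8) if np.isfinite(z[v,u])])
cv2.imwrite("pics/c3.png",cv2.resize(d["image"][180:330,180:380],(800,600)))
print(np.round(d["extrinsics"],3).tolist())
E
python3 go.py -36.5 -109.5 72
```

```text
225 [(255, -43, -118, 69), (263, -44, -113, 70), (271, -44, -108, 70), (279, -44, -103, 69), (287, -44, -98, 70), (295, -43, -93, 69)]
231 [(255, -40, -118, 69), (263, -41, -113, 73), (271, -41, -108, 74), (279, -40, -103, 70), (287, -40, -98, 69), (295, -40, -93, 69)]
237 [(255, -36, -118, 69), (263, -43, -112, 89), (271, -43, -108, 89), (279, -36, -103, 70), (287, -35, -98, 69), (295, -35, -93, 69)]
243 [(255, -40, -117, 90), (263, -43, -112, 96), (271, -47, -107, 107), (279, -48, -104, 108), (287, -48, -100, 108), (295, -31, -93, 69)]
249 [(255, -39, -116, 96), (263, -48, -111, 115), (271, -47, -107, 115), (279, -48, -104, 115), (287, -48, -100, 117), (295, -28, -93, 70)]
255 [(255, -44, -115, 113), (263, -48, -111, 122), (271, -48, -107, 123), (279, -48, -104, 122), (287, -47, -100, 121), (295, -44, -96, 113)]
261 [(255, -44, -115, 119), (263, -48, -111, 128), (271, -48, -107, 128), (279, -48, -104, 128), (287, -48, -100, 128), (295, -43, -96, 119)]
267 [(255, -43, -114, 125), (263, -47, -110, 133), (271, -48, -107, 133), (279, -48, -104, 134), (287, -48, -100, 134), (295, -43, -97, 124)]
273 [(255, -44, -114, 131), (263, -47, -110, 138), (271, -48, -107, 139), (279, -48, -104, 140), (287, -48, -101, 138), (295, -43, -97, 130)]
[[0.046, 0.999, 0.0, 0.06], [-0.961, 0.044, -0.272, 0.438], [-0.272, 0.012, 0.962, -0.132], [0.0, 0.0, 0.0, 1.0]]
tool shift cm [-0.02 -0.43  0.04] tray mm [ -36.7 -105.2] yaw -0.046
```

View pics/c3.png

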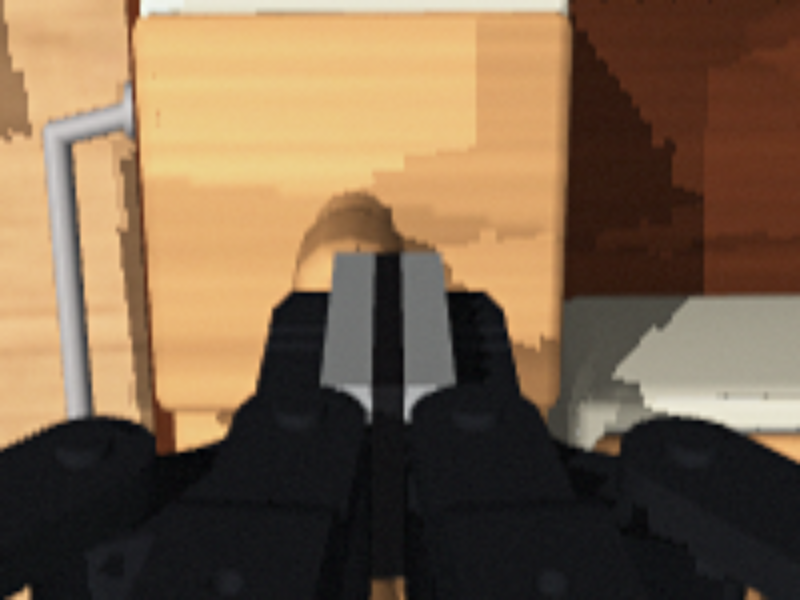

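Run:
```python
from h import *; from go import tray
d=manip.get_image("side");im=cloud(d);t=tray(im)*1e3;z=im[...,2]*1e3
m=(abs(t[...,0]+36)<18)&(t[...,1]<-85)&(t[...,1]>-140)&(z>60)&(z<200)
for a in range(60,200,6):
    k=m&(z>=a)&(z<a+6)
    if k.any():print(a,k.sum(),t[k].min(0).round(0),t[k].max(0).round(0))
v,u=np.argwhere(m).mean(0).astype(int);print(u,v)
cv2.imwrite("pics/c4.png",cv2.resize(d["image"][v-40:v+40,u-50:u+50],(800,640)[:2] and (750,600),interpolation=cv2.INTER_NEAREST))
```

```text
60 4 [ -51. -140.] [-23. -87.]
66 135 [ -54. -140.] [-18. -85.]
72 14 [ -44. -121.] [ -32. -107.]
78 11 [ -43. -120.] [ -32. -113.]
84 12 [ -43. -120.] [ -31. -114.]
90 23 [ -43. -123.] [ -31. -105.]
96 6 [ -41. -119.] [ -34. -106.]
102 15 [ -48. -117.] [ -29. -106.]
108 17 [ -48. -120.] [-27. -98.]
114 24 [ -48. -121.] [ -28. -107.]
120 18 [ -47. -120.] [ -29. -110.]
126 26 [ -49. -126.] [ -28. -107.]
132 21 [ -50. -121.] [ -28. -106.]
138 12 [ -47. -124.] [ -32. -112.]
144 11 [ -49. -137.] [-26. -99.]
150 24 [ -51. -140.] [-25. -98.]
156 14 [ -46. -140.] [ -26. -117.]
162 4 [ -27. -123.] [ -24. -118.]
168 9 [ -27. -124.] [-21. -98.]
174 10 [ -27. -121.] [-21. -91.]
180 17 [ -53. -131.] [-21. -95.]
186 24 [ -53. -137.] [ -21. -119.]
192 21 [ -53. -138.] [ -19. -118.]
198 7 [ -53. -140.] [-19. -88.]
244 195
```

View pics/c4.png

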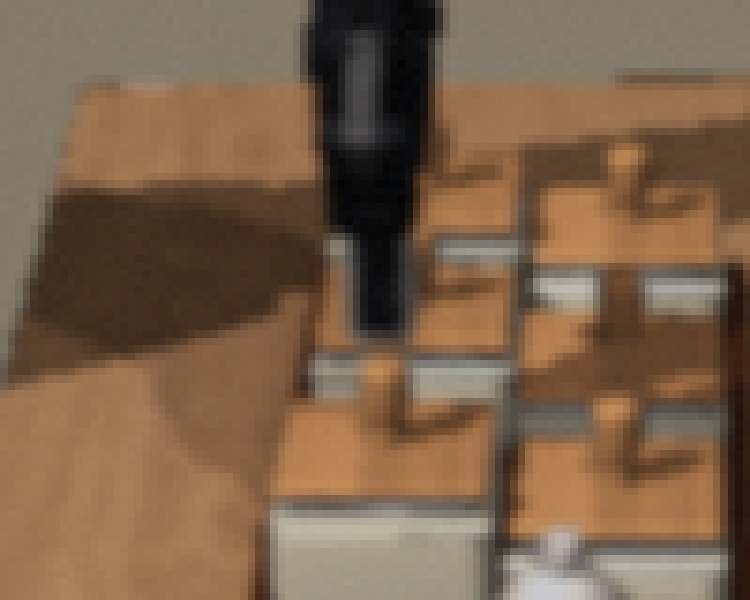

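Both views show the shut fingertips just above the knob, near z = 0.10, while the reading says 0.073. So the reported TCP is about 29 mm too low, and I'll correct for that.

```bash
python3 -m crank '[[[40,0,-0.4,-1.5,0],[40,0,0,0,0],[40,0,0,0,0],[40,0,0,0,0],[40,0,0,1.5,0],[40,0,0,1,0],[40,0,0,1,0],[40,0,0,0.8,0],[40,0,0,0,0],[40,0,0,0,0]]]';python3 go.py -36.5 -109.5 42;  python3 -m crank '[[[0,0,0,0,0],[0,0,0,0,0],[0,0,0,0,0],[0,0,0,0,0],[0,0,0,0,0]]]';python3 go.py -36.5 -109.5 42
```

```text
time_s: 4.85
eef_pos: [0.4509, -0.0851, 0.0436]
ee_rot: [0.023, 1.0, -0.0, -0.001]
force: [0.4, 0.4, 0.2]
finger_gap: 0.034
grasp_force: 0.0
tool shift cm [-0.09 -0.03  0.16] tray mm [ -37.4 -109.2] yaw -0.046
time_s: 5.27
eef_pos: [0.4518, -0.0851, 0.0446]
ee_rot: [0.023, 1.0, -0.0, 0.0]
force: [-0.3, -0.1, 2.2]
finger_gap: 0.0134
grasp_force: 58.7
tool shift cm [ 0.01 -0.02  0.26] tray mm [ -36.4 -109.3] yaw -0.046
```

```bash
python3 -m crank '[[[0,0,0,0.1,0],[0,0,0,0.1,0],[0,0,0,0.1,0],[0,0,0,0,0]]]'; python3 -m crank '[[[0,0,0,0.1,0],[0,0,0,0,0]]]'; python3 -m crank '[[[0,0,0,0.1,0],[0,0,0,0,0]]]'
```

```text
time_s: 5.6
eef_pos: [0.4518, -0.0852, 0.0412]
ee_rot: [0.023, 1.0, -0.0, 0.0]
force: [1.1, -1.0, -0.7]
finger_gap: 0.0138
grasp_force: 58.8
time_s: 5.77
eef_pos: [0.4517, -0.0851, 0.0401]
ee_rot: [0.023, 1.0, -0.0, 0.0]
force: [-0.0, -0.3, 0.3]
finger_gap: 0.0137
grasp_force: 58.8
time_s: 5.93
eef_pos: [0.4517, -0.0851, 0.0392]
ee_rot: [0.023, 1.0, -0.0, 0.0]
force: [1.3, -0.7, 2.6]
finger_gap: 0.0137
grasp_force: 59.3
```

```bash
python3 -m crank '[[[0,0,0,0.1,0],[0,0,0,0,0]]]'; python3 -m crank '[[[0,0,0,0.1,0],[0,0,0,0,0]]]'
```

```text
time_s: 6.1
eef_pos: [0.4518, -0.0851, 0.0391]
ee_rot: [0.023, 1.0, 0.0, 0.0]
force: [-2.6, -0.8, 15.8]
finger_gap: 0.0134
grasp_force: 60.9
time_s: 6.27
eef_pos: [0.4519, -0.0851, 0.0389]
ee_rot: [0.023, 1.0, 0.0, 0.0]
force: [-5.9, 1.0, 30.5]
finger_gap: 0.0136
grasp_force: 62.4
```

```bash
python3 -m crank '[[[0,0,0,-0.2,0],[0,0,0.5,0,0],[0,0,1,0,0],[0,0,1,0,0],[0,0,1,0,0],[0,0,1,0,0],[0,0,1,0,0],[0,0,1,0,0],[0,0,0.5,0,0],[0,0,0.3,0,0],[0,0,0,0,0],[0,0,0,0,0]]]'; python3 go.py 36.5 -109.5 28
```

```text
time_s: 7.27
eef_pos: [0.455, -0.01, 0.0392]
ee_rot: [0.022, 1.0, 0.001, 0.0]
force: [0.6, 1.0, 5.8]
finger_gap: 0.014
grasp_force: 59.4
tool shift cm [-7.29 -7.54  1.12] tray mm [-36.4 -34.1] yaw -0.044
```

```bash
python3 -m crank '[[[0,0,-0.2,0,0],[0,0,0,0,0],[40,0,0,0,0],[40,0,0,0,0],[40,0,0,0,0],[40,0,0,-2,0],[40,0,0,-2.5,0],[40,-1,-1,0,0],[40,-2.5,-2.5,0,0],[40,-2.5,-2.5,0,0],[40,-1.3,-1.3,0,0],[40,0,0,0,0],[40,0,0,0,0],[40,0,0,0,0]]]'; python3 go.py 36.5 -109.5 30
```

```text
time_s: 8.43
eef_pos: [0.5231, -0.0894, 0.0836]
ee_rot: [0.023, 1.0, 0.0, -0.001]
force: [0.3, -0.6, 0.1]
finger_gap: 0.0342
grasp_force: 0.0
tool shift cm [-0.16  0.1   5.36] tray mm [  34.9 -110.5] yaw -0.045
```

```bash
python3 look.py
```

```text
short 31 [ 36.3 109.4] 85.0
short 30 [-36.3  36.6] 83.9
tall 23 [ 36.1 -34.8] 97.5
tall 29 [-36.7 109.4] 96.7
tall 12 [-35.7 -33.4] 94.6
```

```bash
python3 -m crank '[[[40,-0.1,0.1,1.5,0],[40,0,0,1.5,0],[40,0,0,1.5,0],[40,0,0,0.8,0],[40,0,0,0,0],[40,0,0,0,0],[0,0,0,0,0],[0,0,0,0,0],[0,0,0,0,0],[0,0,0,0,0],[0,0,0,0.1,0],[0,0,0,0.1,0],[0,0,0,0.1,0],[0,0,0,0,0]]]'; python3 go.py -36.5 -109.5 30;python3 -m crank '[[[0,0,0,0.1,0],[0,0,0,0,0]]]'; python3 -m crank '[[[0,0,0,0.1,0],[0,0,0,0,0]]]'
```

```text
time_s: 9.65
eef_pos: [0.5258, -0.0893, 0.0282]
ee_rot: [0.023, 1.0, -0.0, 0.0]
force: [1.6, 0.9, 1.6]
finger_gap: 0.0136
grasp_force: 58.5
tool shift cm [ 7.42  0.09 -0.18] tray mm [  37.7 -110.4] yaw -0.046
time_s: 9.82
eef_pos: [0.5256, -0.0894, 0.0271]
ee_rot: [0.023, 1.0, -0.0, 0.0]
force: [0.6, -0.0, 0.0]
finger_gap: 0.0137
grasp_force: 58.5
time_s: 9.98
eef_pos: [0.5256, -0.0894, 0.0263]
ee_rot: [0.023, 1.0, 0.0, 0.0]
force: [1.4, 0.5, 3.3]
finger_gap: 0.0138
grasp_force: 59.3
```

```bash
python3 -m crank '[[[0,0,0,0.1,0],[0,0,0,0,0]]]'; python3 -m crank '[[[0,0,0,-0.1,0],[0,0.5,0.1,0,0],[0,1,0,0,0],[0,1,0,0,0],[0,1,0,0,0],[0,1,0,0,0],[0,1,0,0,0],[0,1,0,0,0],[0,0.5,0,0,0],[0,0.3,0,0,0],[0,0,0,0,0],[0,0,0,0,0]]]'; python3 go.py 36.5 -36.5 43
```

```text
time_s: 10.15
eef_pos: [0.5257, -0.0895, 0.0262]
ee_rot: [0.023, 1.0, 0.0, 0.0]
force: [-1.3, 2.7, 15.5]
finger_gap: 0.0137
grasp_force: 60.4
time_s: 11.15
eef_pos: [0.4514, -0.0851, 0.0263]
ee_rot: [0.023, 1.0, 0.0, -0.001]
force: [-0.8, -0.2, 8.8]
finger_gap: 0.0139
grasp_force: 59.2
tool shift cm [-7.34  7.28 -1.67] tray mm [ -36.9 -109.3] yaw -0.046
```

```bash
python3 -m crank '[[[40,0,0,0,0],[40,0,0,0,0],[40,0,0,0,0],[40,0,0,-2.5,0],[40,0,0,-3,0],[40,-1,1,0,0],[40,-2.5,2.5,0,0],[40,-2.5,2.5,0,0],[40,-1.3,1.3,0,0],[40,0,0,0,0],[40,0,0,0,0],[40,0,0,0,0]]]'; python3 go.py 36.5 -36.5 43; python3 look.py
```

```text
time_s: 12.15
eef_pos: [0.5274, -0.0163, 0.0805]
ee_rot: [0.023, 1.0, -0.0, -0.001]
force: [0.7, -0.5, -0.5]
finger_gap: 0.0341
grasp_force: 0.0
tool shift cm [-0.03  0.08  3.75] tray mm [ 36.2 -37.3] yaw -0.046
short 32 [ 36.3 109.2] 84.5
short 27 [ -37.8 -107.6] 79.3
tall 32 [-36.5 108.9] 97.8
```

```bash
python3 -m crank '[[[40,0,0.05,1.5,0],[40,0,0,1.5,0],[40,0,0,0.8,0],[40,0,0,0,0],[40,0,0,0,0],[0,0,0,0,0],[0,0,0,0,0],[0,0,0,0,0],[0,0,0,0,0],[0,0,0,0.1,0],[0,0,0,0.1,0],[0,0,0,0.1,0],[0,0,0,0,0]]]'; python3 go.py 36.5 -109.5 30;python3 -m crank '[[[0,0,0,0.1,0],[0,0,0,0,0]]]'; python3 -m crank '[[[0,0,0,0.1,0],[0,0,0,0,0]]]'
```

```text
time_s: 13.28
eef_pos: [0.5291, -0.0152, 0.0402]
ee_rot: [0.023, 1.0, -0.0, 0.0]
force: [0.1, -1.3, 2.0]
finger_gap: 0.014
grasp_force: 58.5
tool shift cm [ 0.14 -7.34  1.02] tray mm [ 37.9 -36.1] yaw -0.046
time_s: 13.45
eef_pos: [0.5291, -0.0151, 0.0394]
ee_rot: [0.023, 1.0, -0.0, 0.0]
force: [0.8, -0.9, 3.8]
finger_gap: 0.0141
grasp_force: 59.3
time_s: 13.62
eef_pos: [0.5292, -0.0151, 0.0392]
ee_rot: [0.023, 1.0, 0.0, 0.0]
force: [-2.9, -1.2, 14.0]
finger_gap: 0.0141
grasp_force: 60.5
```

```bash
python3 -m crank '[[[0,0,0,-0.1,0],[0,0.05,-0.5,0,0],[0,0,-1,0,0],[0,0,-1,0,0],[0,0,-1,0,0],[0,0,-1,0,0],[0,0,-1,0,0],[0,0,-1,0,0],[0,0,-0.5,0,0],[0,0,-0.3,0,0],[0,0,0,0,0],[0,0,0,0,0]]]'; python3 go.py -36.5 -36.5 43
```

```text
time_s: 14.62
eef_pos: [0.525, -0.0887, 0.0394]
ee_rot: [0.023, 1.0, -0.0, 0.0]
force: [-0.7, -1.5, 5.1]
finger_gap: 0.0139
grasp_force: 59.1
tool shift cm [ 7.34  7.33 -0.36] tray mm [  36.9 -109.8] yaw -0.046
```

```bash
python3 -m crank '[[[40,0,0,0,0],[40,0,0,0,0],[40,0,0,0,0],[40,0,0,-2,0],[40,0,0,-2.5,0],[40,1,1,0,0],[40,2.5,2.5,0,0],[40,2.5,2.5,0,0],[40,1.3,1.3,0,0],[40,0,0,0,0],[40,0,0,0,0],[40,0,0,0,0]]]'; python3 go.py -36.5 -36.5 41; python3 look.py
```

```text
time_s: 15.62
eef_pos: [0.456, -0.0122, 0.0843]
ee_rot: [0.023, 1.0, -0.0, 0.0]
force: [0.1, 0.4, -0.7]
finger_gap: 0.0343
grasp_force: 0.0
tool shift cm [ 0.12 -0.03  4.33] tray mm [-35.3 -36.2] yaw -0.046
short 31 [ 36.5 109.2] 85.0
short 20 [ -38.3 -109.4] 80.0
tall 20 [  35.7 -107.7] 94.6
tall 32 [-36.5 109. ] 98.1
```

```bash
python3 -m crank '[[[40,0.1,0,1.5,0],[40,0,0,1.5,0],[40,0,0,1.3,0],[40,0,0,0,0],[40,0,0,0,0],[0,0,0,0,0],[0,0,0,0,0],[0,0,0,0,0],[0,0,0,0,0]]]'; python3 go.py 36.5 -36.5 39
```

```text
time_s: 16.42
eef_pos: [0.4553, -0.012, 0.042]
ee_rot: [0.023, 1.0, -0.0, 0.001]
force: [-0.2, -1.5, 5.3]
finger_gap: 0.0137
grasp_force: 58.6
tool shift cm [-7.26 -0.05  0.3 ] tray mm [-36.1 -36. ] yaw -0.046
```

```bash
python3 -m crank '[[[0,-0.5,-0.05,0,0],[0,-1,0,0,0],[0,-1,0,0,0],[0,-1,0,0,0],[0,-1,0,0,0],[0,-1,0,0,0],[0,-1,0,0,0],[0,-0.5,0,0,0],[0,-0.3,0,0,0],[0,0,0,0,0],[0,0,0,0.05,0],[0,0,0,0,0]]]'; python3 go.py -36.5 36.5 30
```

```text
time_s: 17.42
eef_pos: [0.5284, -0.0152, 0.0419]
ee_rot: [0.023, 1.0, 0.0, 0.001]
force: [-1.2, 0.5, 9.5]
finger_gap: 0.0135
grasp_force: 59.5
tool shift cm [7.37 7.27 1.19] tray mm [ 37.2 -36.2] yaw -0.046
```

Next is the front short tub at column 1: (-36.5, 36.5).

```bash
python3 -m crank '[[[40,0,0,0,0],[40,0,0,0,0],[40,0,0,0,0],[40,0,0,-2,0],[40,0,0,-2.5,0],[40,1,1,0,0],[40,2.5,2.5,0,0],[40,2.5,2.5,0,0],[40,1.4,1.3,0,0],[40,0,0,0,0],[40,0,0,0,0],[40,0,0,0,0]]]'; python3 go.py -36.5 36.5 30; python3 look.py; python3 look.py side
```

```text
time_s: 18.42
eef_pos: [0.4571, 0.0604, 0.0857]
ee_rot: [0.023, 1.0, -0.0, 0.0]
force: [-0.2, 0.5, 0.3]
finger_gap: 0.0341
grasp_force: 0.0
tool shift cm [-0.07  0.01  5.57] tray mm [-37.2  36.4] yaw -0.046
short 32 [ 36.3 109.1] 84.6
short 28 [ -38.1 -107.5] 79.9
tall 25 [ 37.1 -34.8] 94.0
tall 10 [  38.8 -108.5] 92.6
short 21 [-35.5 103.9] 84.0
short 20 [ 35.2 103.1] 82.4
short 23 [-37.6  31.9] 79.9
short 42 [ 35.9 -41.7] 88.1
short 46 [  34.2 -115.5] 87.3
short 17 [ -40.5 -113.2] 76.8
```

```bash
python3 -m crank '[[[40,0,0,1.5,0],[40,0,0,1.5,0],[40,0,0,1.5,0],[40,0,0,1.1,0],[40,0,0,0,0],[40,0,0,0,0],[0,0,0,0,0],[0,0,0,0,0],[0,0,0,0,0],[0,0,0,0,0],[0,0,0,0.1,0],[0,0,0,0.1,0],[0,0,0,0.1,0],[0,0,0,0,0]]]'; python3 go.py -36.5 -36.5 30;python3 -m crank '[[[0,0,0,0.1,0],[0,0,0,0,0]]]'
```

```text
time_s: 19.68
eef_pos: [0.4571, 0.061, 0.0267]
ee_rot: [0.023, 1.0, 0.0, 0.0]
force: [1.2, -0.5, 0.5]
finger_gap: 0.0137
grasp_force: 58.7
tool shift cm [-0.08 -7.34 -0.33] tray mm [-37.3  36.9] yaw -0.046
time_s: 19.85
eef_pos: [0.4571, 0.061, 0.0265]
ee_rot: [0.023, 1.0, 0.0, 0.0]
force: [-1.3, -1.5, 16.0]
finger_gap: 0.0135
grasp_force: 60.7
```

Home. I slide it to front bay 2 and then go to the front-left tall tub.

```bash
python3 -m crank '[[[0,0,0,-0.1,0],[0,-0.05,-0.5,0,0],[0,0,-1,0,0],[0,0,-1,0,0],[0,0,-1,0,0],[0,0,-1,0,0],[0,0,-1,0,0],[0,0,-1,0,0],[0,0,-0.5,0,0],[0,0,-0.3,0,0],[0,0,0,0,0],[0,0,0,0,0]]]'; python3 go.py -36.5 109.5 43
```

```text
time_s: 20.85
eef_pos: [0.4537, -0.0128, 0.0267]
ee_rot: [0.023, 1.0, -0.0, -0.0]
force: [-0.4, -1.9, 4.6]
finger_gap: 0.0139
grasp_force: 59.1
tool shift cm [-0.11 14.64 -1.63] tray mm [-37.6 -36.9] yaw -0.046
```

```bash
python3 -m crank '[[[40,0,0,0,0],[40,0,0,0,0],[40,0,0,0,0],[40,0,0,-2.5,0],[40,0,0,-3.3,0],[40,0,1,0,0],[40,0,3,0,0],[40,0,3.5,0,0],[40,0,3.5,0,0],[40,0,2.3,0,0],[40,0,1.3,0,0],[40,0,0,0,0],[40,0,0,0,0],[40,0,0,0,0]]]'; python3 go.py -36.5 109.5 43; python3 look.py
```

```text
time_s: 22.02
eef_pos: [0.4601, 0.1325, 0.0845]
ee_rot: [0.023, 1.0, -0.0, -0.0]
force: [0.3, -0.6, 0.4]
finger_gap: 0.0344
grasp_force: 0.0
tool shift cm [-0.08  0.09  4.15] tray mm [-37.3 108.6] yaw -0.047
short 31 [ 36.3 109.5] 84.4
short 30 [-37.4 -35.1] 79.9
short 28 [ -38.1 -107.5] 78.8
tall 22 [ 36.9 -34.8] 93.8
tall 19 [  35.7 -108.9] 94.0
```

```bash
python3 -m crank '[[[40,-0.1,0.1,1.5,0],[40,0,0,1.5,0],[40,0,0,1.1,0],[40,0,0,0,0],[40,0,0,0,0],[0,0,0,0,0],[0,0,0,0,0],[0,0,0,0,0],[0,0,0,0,0],[0,0,0,0.1,0],[0,0,0,0.1,0],[0,0,0,0.1,0],[0,0,0,0,0]]]'; python3 go.py -36.5 36.5 30;python3 -m crank '[[[0,0,0,0.1,0],[0,0,0,0,0]]]'
```

```text
time_s: 23.15
eef_pos: [0.4619, 0.1343, 0.0407]
ee_rot: [0.023, 1.0, -0.0, 0.0]
force: [0.2, -4.4, 2.0]
finger_gap: 0.0139
grasp_force: 58.7
tool shift cm [ 0.1  -7.39  1.07] tray mm [-35.5 110.4] yaw -0.046
time_s: 23.32
eef_pos: [0.462, 0.1342, 0.0405]
ee_rot: [0.023, 1.0, -0.0, 0.0]
force: [-0.5, -6.7, 13.8]
finger_gap: 0.0141
grasp_force: 60.2
```

```bash
python3 -m crank '[[[0,0,0,-0.1,0],[0,0.1,-0.5,0,0],[0,0,-1,0,0],[0,0,-1,0,0],[0,0,-1,0,0],[0,0,-1,0,0],[0,0,-1,0,0],[0,0,-1,0,0],[0,0,-0.5,0,0],[0,0,-0.4,0,0],[0,0,0,0,0],[0,0,0,0,0]]]'; python3 go.py 36.5 36.5 30
```

```text
time_s: 24.32
eef_pos: [0.4574, 0.0602, 0.0408]
ee_rot: [0.023, 1.0, -0.0, 0.0]
force: [2.7, -1.5, 1.2]
finger_gap: 0.0132
grasp_force: 58.9
tool shift cm [-7.35  0.03  1.08] tray mm [-37.   36.2] yaw -0.046
```

```bash
python3 -m crank '[[[0,-0.5,0,0,0],[0,-1,0,0,0],[0,-1,0,0,0],[0,-1,0,0,0],[0,-1,0,0,0],[0,-1,0,0,0],[0,-1,0,0,0],[0,-0.5,0,0,0],[0,-0.3,0,0,0],[0,0,0,0,0],[0,0,0,0.05,0],[0,0,0,0,0]]]'; python3 go.py 36.5 109.5 30
```

```text
time_s: 25.32
eef_pos: [0.5301, 0.0581, 0.0406]
ee_rot: [0.023, 1.0, 0.0, 0.0]
force: [0.0, 1.0, 5.8]
finger_gap: 0.0141
grasp_force: 59.7
tool shift cm [-0.07  7.24  1.06] tray mm [35.8 37.1] yaw -0.045
```

```bash
python3 -m crank '[[[40,0,0,0,0],[40,0,0,0,0],[40,0,0,0,0],[40,0,0,-2,0],[40,0,0,-2.5,0],[40,0,1,0,0],[40,0,2.5,0,0],[40,0,2.5,0,0],[40,0,1.2,0,0],[40,0,0,0,0],[40,0,0,0,0],[40,0,0,0,0]]]'; python3 go.py 36.5 109.5 30; python3 look.py
```

```text
time_s: 26.32
eef_pos: [0.533, 0.1276, 0.0848]
ee_rot: [0.024, 1.0, -0.001, -0.0]
force: [-0.2, 0.2, 0.6]
finger_gap: 0.0342
grasp_force: 0.0
tool shift cm [-0.07  0.28  5.48] tray mm [ 35.8 106.7] yaw -0.047
short 30 [-37.1 -35.2] 79.9
short 27 [ -38.2 -107.5] 79.4
tall 19 [36.  38.6] 93.2
tall 27 [ 36.7 -35.4] 94.2
tall 24 [  35.3 -108.2] 93.4
```

```bash
python3 -m crank '[[[40,0,0.15,1.5,0],[40,0,0,1.5,0],[40,0,0,1.5,0],[40,0,0,1.0,0],[40,0,0,0,0],[40,0,0,0,0],[0,0,0,0,0],[0,0,0,0,0],[0,0,0,0,0],[0,0,0,0,0],[0,0,0,0.1,0],[0,0,0,0.1,0],[0,0,0,0.1,0],[0,0,0,0,0]]]'; python3 go.py -36.5 109.5 30;python3 -m crank '[[[0,0,0,0.1,0],[0,0,0,0,0]]]'
```

```text
time_s: 27.53
eef_pos: [0.5338, 0.131, 0.0272]
ee_rot: [0.023, 1.0, 0.0, 0.0]
force: [1.0, -1.0, 2.3]
finger_gap: 0.0138
grasp_force: 58.6
tool shift cm [ 7.29 -0.06 -0.28] tray mm [ 36.4 110.1] yaw -0.046
time_s: 27.7
eef_pos: [0.5336, 0.1311, 0.0261]
ee_rot: [0.023, 1.0, 0.0, 0.0]
force: [1.2, -0.4, 1.4]
finger_gap: 0.0137
grasp_force: 58.6
```

```bash
python3 -m crank '[[[0,0,0,0.1,0],[0,0,0,0,0]]]'; python3 -m crank '[[[0,0,0,0.05,0],[0,0,0,0,0]]]'
```

```text
time_s: 27.87
eef_pos: [0.5336, 0.1311, 0.0259]
ee_rot: [0.023, 1.0, 0.0, 0.0]
force: [-1.3, -0.9, 10.7]
finger_gap: 0.0137
grasp_force: 60.1
time_s: 28.03
eef_pos: [0.5337, 0.1311, 0.0259]
ee_rot: [0.023, 1.0, 0.0, 0.0]
force: [-2.1, -1.6, 15.4]
finger_gap: 0.0138
grasp_force: 60.4
```

```bash
python3 -m crank '[[[0,0,0,-0.1,0],[0,0.5,0,0,0],[0,1,0,0,0],[0,1,0,0,0],[0,1,0,0,0],[0,1,0,0,0],[0,1,0,0,0],[0,1,0,0,0],[0,0.5,0,0,0],[0,0.3,0,0,0],[0,0,0,0.05,0],[0,0,0,0,0]]]'; python3 go.py -36.5 109.5 30
```

```text
time_s: 29.03
eef_pos: [0.4597, 0.1341, 0.0259]
ee_rot: [0.023, 1.0, 0.0, -0.0]
force: [-2.2, -1.7, 14.5]
finger_gap: 0.0137
grasp_force: 60.2
tool shift cm [-0.13 -0.06 -0.41] tray mm [-37.8 110.1] yaw -0.046
```

Now release, rise, back off to the left and inspect.

```bash
python3 -m crank '[[[40,0,0,-0.05,0],[40,0,0,0,0],[40,0,0,0,0],[40,0,0,-2.5,0],[40,0,0,-3.5,0],[40,0,0,-4,0],[40,0,3,-2,0],[40,0,4,0,0],[40,0,4,0,0],[40,0,4,0,0],[40,0,4,0,0],[40,0,2,0,0],[40,0,0,0,0],[40,0,0,0,0],[40,0,0,0,0]]]'; python3 look.py; cp pics/last.png pics/end.png
python3 - <<'E'
from h import *; from go import tray
d=manip.get_image("top");im=cloud(d);t=tray(im)*1e3
for x in(36.5,-36.5):
    for y in(109.5,36.5,-36.5,-109.5):
        r=np.hypot(t[...,0]-x,t[...,1]-y);m=(r>14)&(abs(t[...,0]-x)<26)&(abs(t[...,1]-y)<26)
        print(x,y,"lid/floor z",np.nanmedian(im[m][:,2]*1e3).round(1))
for n in("pepper_mill","honey_jar","jam_jar","mustard_pot"):print(n,[np.round(r["position"],3).tolist() for r in manip.pinpoint(d,n)][:1])
cv2.imwrite("pics/end.png",cv2.resize(d["image"][170:280,180:400],(800,400)))
E
```

```text
time_s: 30.28
eef_pos: [0.4696, 0.3424, 0.145]
ee_rot: [0.023, 1.0, -0.001, -0.001]
force: [-0.3, -1.0, -0.0]
finger_gap: 0.034
grasp_force: 0.0
short 27 [-37.9 111.3] 79.1
short 32 [-37.4 -35.5] 79.6
short 26 [ -37.5 -107.5] 80.1
tall 25 [ 37.7 110.4] 94.2
tall 14 [ 36.8 -32.1] 94.4
tall 23 [  35.4 -107.4] 93.4
36.5 109.5 lid/floor z 64.8
36.5 36.5 lid/floor z 6.5
36.5 -36.5 lid/floor z 64.7
36.5 -109.5 lid/floor z 64.5
-36.5 109.5 lid/floor z 50.8
-36.5 36.5 lid/floor z 6.9
-36.5 -36.5 lid/floor z 50.8
-36.5 -109.5 lid/floor z 50.5
pepper_mill [[0.507, -0.293, -0.001]]
honey_jar [[0.666, -0.401, 0.0]]
jam_jar [[0.669, -0.279, -0.002]]
mustard_pot [[0.671, 0.259, 0.0]]
```

View pics/end.png

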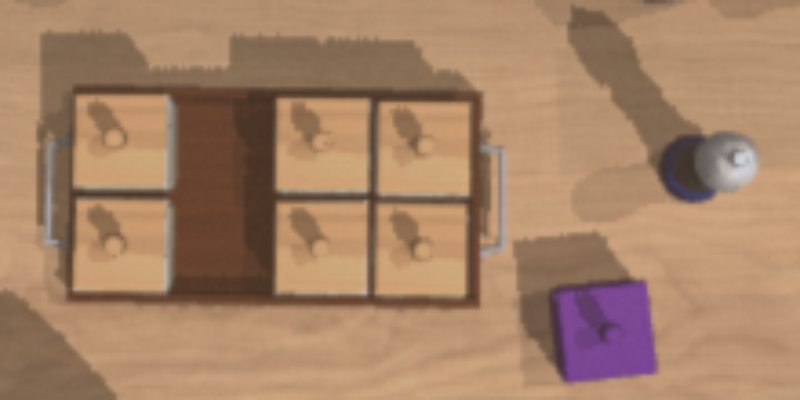

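The crop shows three tall tubs in the back row at (115,137), (320,140) and (425,145), and three short ones in front at (115,245), (318,247) and (422,248). One tall tub was nudged from back bay 1 to bay 0 but is still in its row. All lids are home, and the jars, pot and mill have not moved.

```bash
python3 -c "
from rig import manip;print(manip.sign_off())"
```

```text
the job is handed in; nothing more can be done
None
```

I handed the job in at about 30 s: the three tall tubs are in the back row, the three short ones are in the front row, every lid is pressed home, and the jars, pot and mill have not moved; `sign_off()` returned no verdict.

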